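# Snap the retaining clip onto the column and slide it up to the stop ring

## Robot

A 6-joint arm with a two-finger parallel gripper is mounted at the origin on a cart in front of the work surface, level with it; the furniture and walls round the work are solid. World frame = base frame: x ahead of the robot, y to its left, z up, the work surface at z = 0. Lengths are in mm, angles in rad, forces in N, time in s.
With the tool pointing down it reaches from about 400 to 925 mm from the base axis. Payload 12.5 kg.
Tool frame: the origin (TCP) lies at the very end of the fingers, on their centre line; the grasp point (between the pads) lies 19 mm behind it; z points along the fingers, y is the line along which they close (so a half turn about z gives the same grasp; the last joint's range is limited). The gripper opens to 95 mm and grips with 3 to 60 N. Pads are 20 mm wide; open, the fingers measure 119 mm over their backs; the gripper's body (75 mm by 180 mm) begins 59 mm behind the grasp point.
Start: joints at [-1.276, 0.491, 1.559, -0, 1.092, -0.106], TCP at [243.872, -575.48, 176.161] pointing down, gripper open.
Joint ranges: [-3.1, 3.1], [-0.84, 2.19], [0.05, 2.79], [-1.13, 4.28], [0.06, 2.93], [-2.69, 2.69]. Speed limits (rad/s): [2.22, 2.22, 2.79, 3.14, 3.14, 3.14].

## Interface

Orientations are given as [roll, pitch, yaw] about the fixed x, y, z axes, in that order (R = Rz(yaw) Ry(pitch) Rx(roll)).
In Python, from cell import env gives the robot as it stands.
- The arm moves only by the shell command python3 steer.py 'ROWS'. ROWS is a JSON object whose key "offsets" holds a list of rows, 1 to 5 of them, each of 5 numbers: dx, dy, dz in units of 100 mm, then a turn about the tool's z in units of 0.2 rad, then the opening from 0.0 (shut) to 1.0 (fully open); each row is the pose to reach, as a shift and turn from the pose commanded when the command began, along the tool's axes at that moment; what a row does not reach only later rows make up. A row lasts 1/12 s, in which the tool goes at most 41.7 mm and 0.125 rad, less where a joint would pass 70% of its speed; a pose out of reach is approached as far as the arm can. The fingers move at their own pace and stop on an object; the grip force is fixed at half the most. Time passes only in rows, so rows that do not move let the fingers close. It prints the time, the measured TCP pose, the force, the opening and the grip force at its end. Input that does not fit is refused with a message, and nothing moves.
- env.state(): the state, without advancing time (a new reading comes with each control period).
- env.read_camera(name): name is "scene" or "top" or "wrist"; returns (picture, depth): 480x640x3 uint8, red, green, blue; 480x640 float32, mm along the optical axis (not along the pixel's ray), 0 where there is no reading.
- env.camera_info(name): a dict with "vertical_fov" (degrees; the focal length in pixels is half the picture's height over the tangent of half this angle, whatever the lens; pixels are square), "cx", "cy" (the principal point, pixels), "origin" and "attitude" of the camera in the world. Camera axes: x right, y down, z forward; pixel columns grow to the right and rows downward; lengths in mm; the calibration is good to about 2 mm. The wrist camera is an equidistant fisheye: a pixel r from the principal point sees the ray r / f radians off the axis. A picture is of the moment at which its call begins: read the wrist's pose just before it. camera_info takes no time and is no camera call; for the wrist camera it gives the pose at the moment of the call.
- env.job_done(): hands the job in; it is judged then, once.
The state is a dict: "t": time; "joints": joint angles; "qvel": joint speeds; "tau": joint torques, N m; "eef_pos": TCP position; "tcp_rot": TCP orientation; "ft_force": force on the tool from outside, world axes, zero at the start; "moment": the same for the moment, N m; "opening": opening from 0.0 (shut) to 1.0 (fully open); "grip_force": force on a finger pad.
Only numpy, scipy, OpenCV 4.12 (cv2) and the standard library are available. Lean on these libraries where they do the work, as an engineer would, in place of code of your own. Each camera call takes 0.05 s, during which the arm holds its last target. There are 200 camera calls.

## Task

Pick up the white sprung clip by its tab and, a few centimetres clear of the rubber stop ring on the bare middle of the metal column, press it straight down over the column until both arms snap past the widest point and it sits fully home, without driving the sprung cradle down onto its stops. Then slide the clip along the column until it butts against the stop ring, without shifting the ring, and let go, leaving the clip home on the column with its tab up. Leave the glassware and the bottle alone.

Things in the scene. Friction and masses are not known exactly. Their poses are not given: they have to be found in the camera images.
- clip: White plastic C-clip, 30 mm long, about 54 g, standing mouth down on the bench, grip tab on top. Origin: centre of its 28 mm bore, 21 mm over the bench. y = along the bore, z = up through the tab, x = across; same after a half turn about z. Pressed over a 28 mm round it takes some 10 to 20 N (by friction); the push drops by several N as the arms snap past the widest point.
- clip_tab (a point): Grip point on the clip's tab, 42 mm above the clip's origin (axes as the clip). The tab is an upright plate 10 mm thick (x), 30 mm long (y), from 20.5 to 50 mm above the origin, clear all round: grip it across its thickness, fingertips more than 22 mm above the clip's origin.
- clip_mouth (a point): Middle of the clip's throat, 9.3 mm below its origin (axes as the clip). Two arms, 3 mm thick, 34 mm over their backs, hinge outward on springs beside the tab's foot. At rest the throat between them is 21.5 mm wide; below it the lips flare to 31 mm at 19 mm below the origin.
- column (a point): Middle of the axis of the metal column, a level tube 28 mm in diameter in the grey stand, 95 mm above the bench when unloaded. y = along the column, towards the ring's end; z = up. Bare from y = -116 mm to the ring. A home clip has its origin on this axis, bore along y. The column sinks on its springs when pressed.
- stand: Grey stand, fixed to the bench; origin under its middle, y along the column. Base 100 x 300 x 12 mm (x, y, z). At y = +/-117 to 143 mm stand fork posts, 64 mm across (x), 116 mm high, in which black saddle blocks carry the column's ends on springs.
- cradle (a joint): How far the column has sunk, in m: 0 = up, 0.044 = on its stops. It starts to sink at about 2 N, then takes 0.5 N per mm; damped. Pressing the clip on sinks it some 15 to 33 mm before the arms snap, so press on below the height where the resting column was measured. It must stay below 0.040.
- ring_face (a point): Centre, on the column's axis, of the flat face of the black rubber stop ring that looks along -y to the bare middle; axes as column. Ring: 40 mm in diameter, 10 mm thick, creeps only under more than about 18 N; its face is at y = 10 to 70 mm. Butted, the clip's origin is 15 mm from this point on the -y side. Sliding the home clip takes 4 to 9 N.
- beaker: Small clear beaker, 61 mm wide, 68 mm high, bystander; origin under its centre.
- reagent_bottle: Square reagent bottle with a screw cap, 52 mm wide, 109 mm high, bystander; origin under its centre.
- stoppered_cylinder: Stoppered glass cylinder on a round foot, 51 mm wide, 116 mm high, bystander; origin under its centre.

How it is judged:
By the outcome, as a careful person would: the job done as asked, in the order asked, and still so for the second after the job is handed in, with the robot touching nothing.
It also fails if it takes over 72 s, if anything falls off the work surface, if the arm or the gripper's body presses on something with over 40 N, if the wrist force passes 120 N, or if a joint passes its speed limit or range.

## Working session

There is one attempt and no reset: what is moved stays moved. The work goes in short steps, Python scripts to look and compute and a shell command to move; the robot and the scene stay as the last step left them, time stands still between calls to the robot, and variables do not carry over. Pictures are saved under pics/ and viewed, at most 11 in all, crops included, and the job is handed in when it is done.

```bash
ls; mkdir -p pics; python3 - <<'E'
from cell import env
import cv2, numpy as np
s=env.state(); print(s['t'],s['eef_pos'],s['tcp_rot'],s['ft_force'],s['opening'])
for n in("scene","top"):
    i=env.camera_info(n); print(n,i)
    p,d=env.read_camera(n); np.savez(f'pics/{n}.npz',p=p,d=d); cv2.imwrite(f'pics/{n}0.png',p[:,:,::-1])
E
```

```text
cell.py
pics
steer.py
0.0 [ 243.77873886 -575.17341054  175.54783708] [-3.14042506e+00 -1.09185151e-04  4.00801557e-01] [ 0.23537513 -0.1161015   0.57975476] 1.000955425579595
scene {'vertical_fov': 44.47521841597732, 'cx': 319.40596349697876, 'cy': 237.50200670743467, 'origin': array([197.55025145, 861.71399234, 563.97020788]), 'attitude': array([-2.04806947, -0.01705762, -2.65734757])}
top {'vertical_fov': 56.24283003876606, 'cx': 318.8496331468136, 'cy': 231.5685346220179, 'origin': array([ 497.59684695,   54.64965128, 1081.81604838]), 'attitude': array([-3.02505802,  0.00313929, -1.59650477])}
```

View pics/scene0.png

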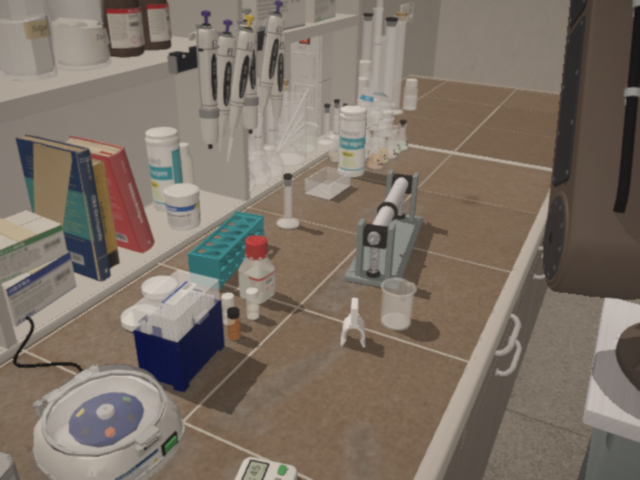

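View pics/top0.png

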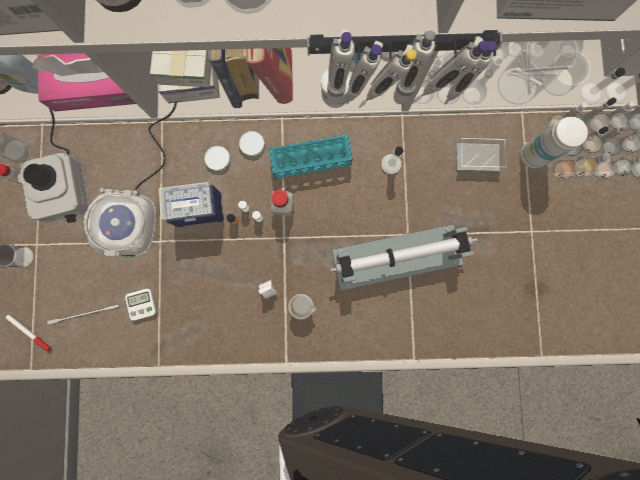

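The scene picture shows the clip at (354,325) with the beaker just behind it at (398,303), the stand at (390,225) and the ring at (386,216). In the top picture the clip is at (267,289), the beaker at (301,307), the column runs from (350,267) to (460,244), and the ring is at (391,257).

```bash
cat > h.py <<'E'
import numpy as np, cv2
from scipy.spatial.transform import Rotation as R
from cell import env
def ray(i,u,v,fish=False):
    f=240/np.tan(np.radians(i['vertical_fov']/2)); x=np.array([(u-i['cx']),(v-i['cy'])])/f
    if fish:
        r=np.linalg.norm(x); d=np.r_[x/r*np.sin(r),np.cos(r)] if r>1e-9 else np.array([0,0,1.])
    else: d=np.r_[x,1]
    return R.from_euler('xyz',i['attitude']).apply(d)
def atz(i,u,v,z,fish=False):
    d=ray(i,u,v,fish); o=np.array(i['origin']); return o+d*(z-o[2])/d[2]
def tri(L):  # list of (origin,dir)
    A=0;b=0
    for o,d in L:
        d=d/np.linalg.norm(d);P=np.eye(3)-np.outer(d,d);A=A+P;b=b+P@o
    x=np.linalg.solve(A,b); return x,[np.linalg.norm((np.eye(3)-np.outer(d,d)/(d@d))@(x-o)) for o,d in L]
def crop(p,u,v,w,h,k,name): cv2.imwrite(name,cv2.resize(p[v:v+h,u:u+w,::-1],None,fx=k,fy=k,interpolation=cv2.INTER_CUBIC))
E
python3 - <<'E'
from h import *
p=np.load('pics/top.npz')['p'];q=np.load('pics/scene.npz')['p']
a=cv2.resize(p[230:330,240:480],None,fx=3.3,fy=3.3,interpolation=cv2.INTER_CUBIC)[:,:790]
b=cv2.resize(q[170:350,330:430],None,fx=1,fy=1)
cv2.imwrite('pics/tc.png',a[:,:,::-1])
I=env.camera_info('top')
for n,u,v,z in(('tab',268,289,71),('endL',350,267,109),('endR',460,244,109),('ring',391,257,115),('beaker',301,307,68),('bottle',281,198,109),('cyl',396,155,116)):print(n,atz(I,u,v,z).round())
E
```

```text
tab [490. 172.  71.]
endL [533. -11. 109.]
endR [ 576. -251.  109.]
ring [552. -99. 115.]
beaker [448.  99.  68.]
bottle [688. 136. 109.]
cyl [ 776. -120.  116.]
```

View pics/tc.png

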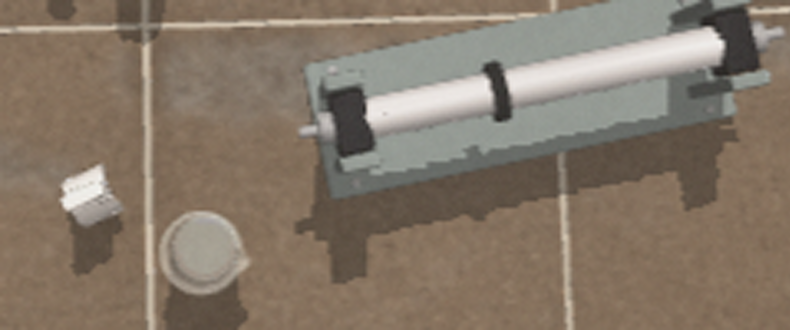

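The enlarged crop puts the clip at about (267,289), turned, with the beaker clear to its lower right. The ring is nearer the left (+y) end, and the bare part runs to the right. Next I move the wrist camera over the clip.

Units first: shifts go in units of 100 mm and turns go in units of 0.2 rad. So 158 mm is 1.58, -110 mm is -1.1.

```bash
python3 -c "
from h import *
i=env.camera_info('wrist');s=env.state();Rt=R.from_euler('xyz',s['tcp_rot']);print(i,Rt.inv().apply(i['origin']-s['eef_pos']),(Rt.inv()*R.from_euler('xyz',i['attitude'])).as_matrix().round(2))"
python3 steer.py '{"offsets":[[0.4,-0.28,-0.07,0,1],[0.79,-0.55,-0.14,0,1],[1.19,-0.83,-0.21,0,1],[1.58,-1.1,-0.28,0,1],[1.58,-1.1,-0.28,0,1]]}'
python3 steer.py '{"offsets":[[0.4,-0.28,-0.07,0,1],[0.79,-0.55,-0.14,0,1],[1.19,-0.83,-0.21,0,1],[1.58,-1.1,-0.28,0,1],[1.58,-1.1,-0.28,0,1]]}'
python3 steer.py '{"offsets":[[0.2,-0.35,0,0,1],[0.39,-0.7,0,0,1],[0.58,-1.05,0,0,1],[0.77,-1.4,0,0,1],[0.97,-1.76,0,0,1]]}'
python3 steer.py '{"offsets":[[0.2,-0.35,0,0,1],[0.39,-0.7,0,0,1],[0.58,-1.05,0,0,1],[0.77,-1.4,0,0,1],[0.97,-1.76,0,0,1]]}'
```

```text
{'vertical_fov': 65.70646984690485, 'cx': 320.04442281530754, 'cy': 235.88967461265236, 'origin': array([ 318.94324683, -542.96907913,  385.50196006]), 'attitude': array([ 2.85026733e+00,  1.42307735e-03, -1.17237495e+00])} [  81.77980952   -0.57457431 -209.85461637] [[-0.   -0.96 -0.29]
 [ 1.   -0.   -0.  ]
 [ 0.   -0.29  0.96]]
t: 0.52
eef_pos: [347.5, -409.7, 204.5]
tcp_rot: [-3.141, -0.0, 0.402]
ft_force: [0.6, 0.0, 0.8]
opening: 1.0
grip_force: 0.0
t: 0.93
eef_pos: [450.1, -246.8, 232.6]
tcp_rot: [-3.142, -0.0, 0.402]
ft_force: [0.1, -0.4, 0.0]
opening: 1.001
grip_force: 0.0
t: 1.35
eef_pos: [469.2, -47.9, 232.0]
tcp_rot: [-3.142, 0.0, 0.4]
ft_force: [1.4, -0.0, 0.2]
opening: 1.0
grip_force: 0.0
t: 1.77
eef_pos: [489.9, 152.1, 232.0]
tcp_rot: [3.141, 0.0, 0.401]
ft_force: [2.5, -0.6, 0.4]
opening: 1.0
grip_force: 0.0
```

```bash
cat > snap.py <<'E'
import sys,pickle
from h import *
n=sys.argv[1]; cam=sys.argv[2]
i=env.camera_info(cam); p,d=env.read_camera(cam)
pickle.dump((i,p,d),open(f'pics/{n}.pkl','wb')); cv2.imwrite(f'pics/{n}.png',p[:,:,::-1]); print(i['origin'],env.state()['t'])
E
python3 steer.py '{"offsets":[[0,0,0,0,1],[0,0,0,0,1]]}' | head -2; python3 snap.py w1 wrist
python3 steer.py '{"offsets":[[-0.3,0,0,0,1],[-0.6,0,0,0,1],[-0.6,0,0,0,1],[-0.6,0,0,0,1]]}' | head -2; python3 snap.py w2 wrist
python3 -c "
import cv2,numpy as np
cv2.imwrite('pics/w12.png',np.hstack([cv2.imread('pics/w%d.png'%k)[:,120:520] for k in(1,2)]))"
```

```text
t: 1.93
eef_pos: [489.9, 151.9, 231.6]
[565.01415259 184.72758085 441.43104297] 1.9833
t: 2.32
eef_pos: [434.5, 125.3, 232.6]
[509.50531132 157.55853452 442.50224982] 2.3667
```

View pics/w12.png

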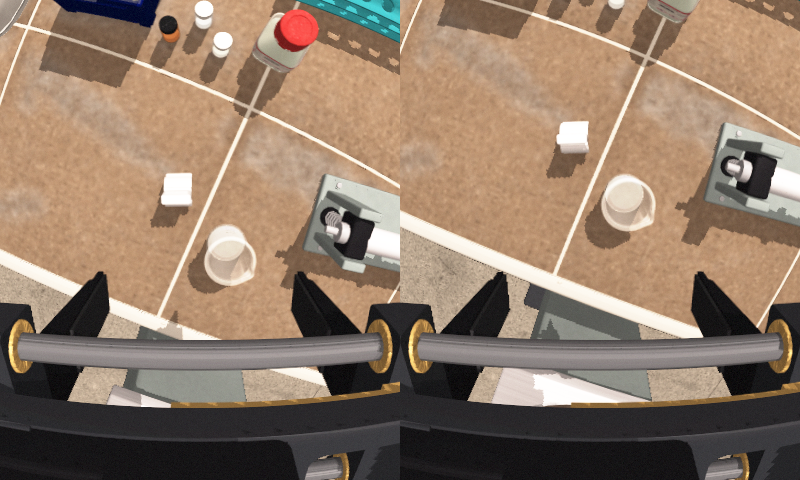

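Both wrist views show the clip, at about (298,190) in w1 and (293,138) in w2, with the beaker to its lower right. I'll enlarge both crops.

```bash
python3 -c "
import cv2,numpy as np
a=cv2.imread('pics/w1.png')[160:220,270:330];b=cv2.imread('pics/w2.png')[105:165,265:325]
cv2.imwrite('pics/w12c.png',np.hstack([cv2.resize(x,(400,400),interpolation=cv2.INTER_CUBIC) for x in(a,b)]))"
```

```text
(no output)
```

View pics/w12c.png

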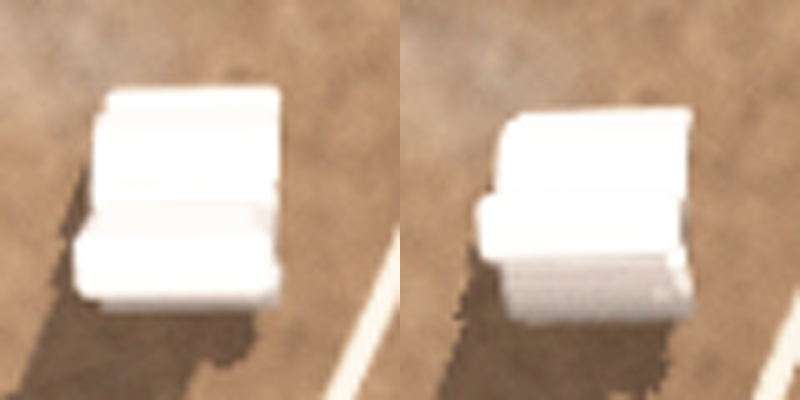

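The tab's top face in the crops spans (77,265) to (280,265) in w1 and (80,230) to (283,224) in w2. Its long edge is along the image x, so the gripper has to turn about 90°.

```bash
python3 - <<'E'
from h import *
import pickle
i1,p1,d1=pickle.load(open('pics/w1.pkl','rb'));i2,p2,d2=pickle.load(open('pics/w2.pkl','rb'))
c=lambda x,y,u,v:(u+(x+.5)/6.667-.5,v+(y+.5)/6.667-.5)
P=[]
for a,b in(((77,266),(80,230)),((280,265),(283,224))):
    a=c(*a,270,160);b=c(*b,265,105)
    x,e=tri([(i1['origin'],ray(i1,*a,True)),(i2['origin'],ray(i2,*b,True))]); P.append(x)
    print(x.round(1),np.round(e,1),atz(i1,*a,71,True).round(1),atz(i2,*b,71,True).round(1))
u,v=c(180,262,270,160);
for I,(u,v) in((i1,c(178,265,270,160)),(i2,c(181,227,265,105))):print('tabtop',atz(I,u,v,71,True).round(1))
d=P[0]-P[1];print(np.linalg.norm(d),np.degrees(np.arctan2(d[1],d[0])))
# depth sanity
for I,D,(u,v) in((i1,d1,c(178,265,270,160)),(i2,d2,c(181,227,265,105))):
    z=D[round(v),round(u)];r=ray(I,u,v,True);f=R.from_euler('xyz',I['attitude']).apply([0,0,1]);print('depth pt',I['origin']+r*z/(r@f))
# top camera + scene coarse check
print(env.state()['joints'])
E
```

```text
[483.1 192.9  74.2] [0.1 0.1] [482.5 192.9  71. ] [482.9 193.2  71. ]
[495.4 165.   76.1] [0.4 0.4] [494.6 164.3  71. ] [495.  165.5  71. ]
tabtop [488.6 178.7  71. ]
tabtop [488.9 179.4  71. ]
30.524962577517627 113.7801019034394
depth pt [489.00460776 178.68989305  72.98833276]
depth pt [488.93249375 179.32375579  71.59288017]
[ 1.35144217e-01  1.80527405e-01  1.87895970e+00 -1.98107948e-04
  1.08086970e+00  1.30735728e+00]
```

In the tool's units: 71 mm is 0.71, -28 mm is -0.28, -0.6 rad is -3.

```bash

python3 steer.py '{"offsets":[[0.3,-0.12,0,-0.6,0.6],[0.6,-0.24,0,-1.2,0.6],[0.71,-0.28,0,-1.8,0.6],[0.71,-0.28,0,-2.4,0.6],[0.71,-0.28,0,-3,0.6]]}' | head -1
python3 steer.py '{"offsets":[[0,0,0,-0.6,0.6],[0,0,0,-1.2,0.6],[0,0,0,-1.8,0.6],[0,0,0,-2.4,0.6],[0,0,0,-3,0.6]]}' | head -1
python3 steer.py '{"offsets":[[0,0,0.3,-0.6,0.6],[0,0,0.6,-1.2,0.6],[0,0,0.8,-1.8,0.6],[0,0,0.8,-1.935,0.6],[0,0,0.8,-1.935,0.6]]}'
python3 snap.py w3 wrist; python3 -c "
from h import *
p=cv2.imread('pics/w3.png')
cv2.imwrite('pics/w3c.png',cv2.resize(p[150:450,140:500],(720,600)))"
```

```text
t: 2.78
t: 3.2
t: 3.62
eef_pos: [489.9, 179.7, 150.7]
tcp_rot: [-3.139, -0.0, 1.988]
ft_force: [-1.0, -0.3, 0.9]
opening: 0.598
grip_force: 0.0
[457.68274272 254.90904263 360.59590402] 3.6667
```

View pics/w3c.png

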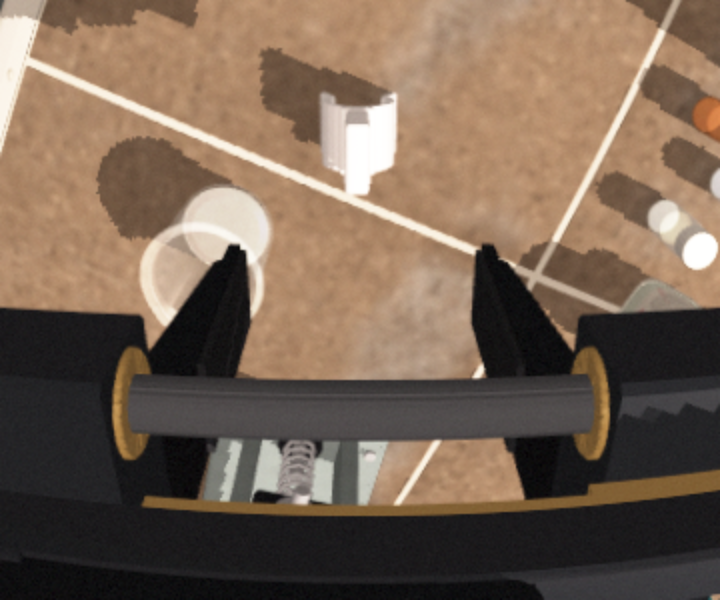

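The tab's top face is at crop (357,122–192), which is about pixel (318,228) full size. It is upright between the fingers and the orientation matches. The beaker is to the left and clear of the fingers.

```bash
python3 - <<'E'
from h import *
import pickle
i,p,d=pickle.load(open('pics/w3.pkl','rb'))
for u,v in((357,123),(357,192),(357,158)):print(atz(i,140+u/2,150+v/2,71,True).round(1))
s=env.state();print(s['eef_pos'],s['tcp_rot'])
E
```

```text
[482.6 193.5  71. ]
[494.2 167.   71. ]
[488.4 180.2  71. ]
[490.34158564 179.8805447  151.64023961] [-3.14103086e+00  1.25603530e-05  1.98587259e+00]
```

```bash

python3 steer.py '{"offsets":[[0,-0.017,0.35,0,0.4],[0,-0.017,0.7,0,0.4],[0,-0.017,0.95,0,0.4],[0,-0.017,1.06,0,0.4],[0,-0.017,1.06,0,0.4]]}' | sed -n 2,4p
python3 steer.py '{"offsets":[[0,0,0,0,0],[0,0,0,0,0],[0,0,0,0,0],[0,0,0,0,0],[0,0,0,0,0]]}'
```

```text
eef_pos: [487.7, 179.2, 44.3]
tcp_rot: [-3.139, -0.0, 1.986]
ft_force: [0.8, 0.1, -0.6]
t: 4.5
eef_pos: [488.4, 179.6, 46.9]
tcp_rot: [3.14, 0.0, 1.988]
ft_force: [-0.8, -0.3, -0.1]
opening: 0.105
grip_force: 0.0
```

```bash

python3 steer.py '{"offsets":[[0,0,0,0,0],[0,0,0,0,0],[0,0,0,0,0]]}'|tail -3
python3 steer.py '{"offsets":[[0,0,-0.25,0,0],[0,0,-0.6,0,0],[0,0,-1,0,0],[0,0,-1.4,0,0],[0,0,-1.5,0,0]]}'
python3 snap.py t2 top; python3 snap.py s2 scene
```

```text
ft_force: [-1.1, -0.5, 0.3]
opening: 0.002
grip_force: 0.0
t: 5.17
eef_pos: [489.7, 180.1, 201.8]
tcp_rot: [3.134, 0.002, 1.988]
ft_force: [0.4, 0.1, -0.2]
opening: 0.001
grip_force: 0.0
[ 497.59684695   54.64965128 1081.81604838] 5.2167
[197.55025145 861.71399234 563.97020788] 5.2667
```

The fingers closed on nothing, so I'll look again.

```bash
python3 snap.py w4 wrist; python3 -c "
from h import *
p=cv2.imread('pics/w4.png');t=cv2.imread('pics/s2.png')
cv2.imwrite('pics/w4c.png',np.hstack([cv2.resize(p[130:430,220:420],(400,600)),cv2.resize(t[270:390,310:390],(400,600),interpolation=cv2.INTER_CUBIC)]))"
```

```text
[455.15067693 254.65997914 408.07124526] 5.3167
```

View pics/w4c.png

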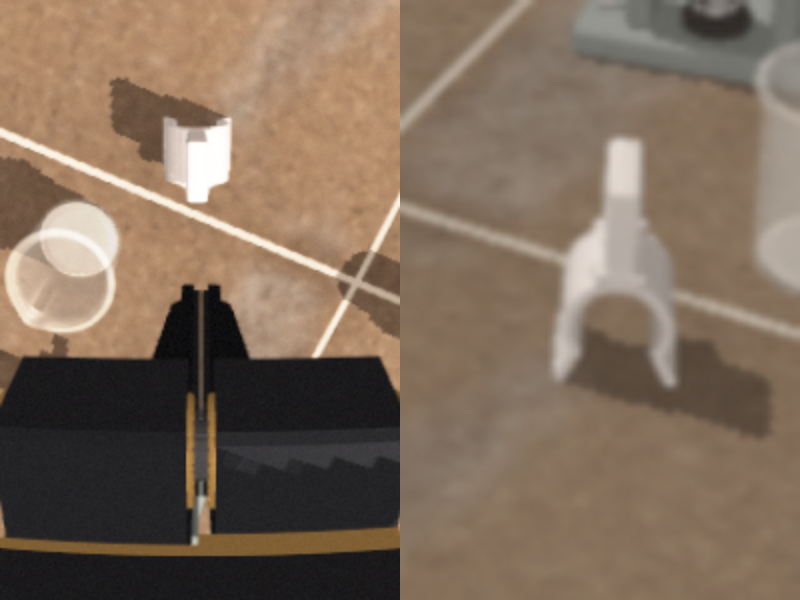

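The clip still stands untouched in both views, with its tab top at scene pixel (355,301). I'll check the calibration by projecting the TCP into the wrist view and triangulating with the fixed cameras.

```bash
python3 - <<'E'
from h import *
import pickle
L=lambda n:pickle.load(open(f'pics/{n}.pkl','rb'))
def proj(i,X,fish):
    f=240/np.tan(np.radians(i['vertical_fov']/2)); c=R.from_euler('xyz',i['attitude']).inv().apply(np.array(X)-i['origin'])
    if fish:
        r=np.hypot(c[0],c[1]);th=np.arctan2(r,c[2]);return i['cx']+f*th*c[0]/r,i['cy']+f*th*c[1]/r
    return i['cx']+f*c[0]/c[2],i['cy']+f*c[1]/c[2]
w=L('w4')[0];s,sp,sd=L('s2');t,tp,td=L('t2')
st=env.state();print(st['eef_pos'],st['tcp_rot'],'tcp px',proj(w,st['eef_pos'],1))
X=[488.6,179.6,71]
print('clip in scene',proj(s,X,0),'top',proj(t,X,0),'w4',proj(w,X,1))
for z in(71,90,60):print(z,atz(s,355,300.5,z).round(1))
def dp(i,d,u,v,fish):
    z=d[round(v),round(u)];r=ray(i,u,v,fish);f=R.from_euler('xyz',i['attitude']).apply([0,0,1]);return i['origin']+r*z/(r@f)
print('scene depth',dp(s,sd,355,301,0),dp(s,sd,355,305,0),'top',dp(t,td,268,289,0),dp(t,td,267,285,0),dp(t,td,300,250,0))
print('w4 depth',dp(*[L('w4')[k] for k in(0,2)],318.5,213,1), 'floor',dp(*[L('w4')[k] for k in(0,2)],370,213,1))
E
```

```text
[487.93243    179.57709768 196.31052787] [3.14029001e+00 3.49780614e-04 1.98783555e+00] tcp px (np.float64(318.1086713434546), np.float64(264.66013320078685))
clip in scene (np.float64(353.65559183090886), np.float64(303.39666847430385)) top (np.float64(264.44425688448973), np.float64(289.642305578687)) w4 (np.float64(318.85087841099994), np.float64(216.33634490533856))
71 [490.1 171.4  71. ]
90 [478.8 198.1  90. ]
60 [496.6 156.   60. ]
scene depth [489.25772972 173.37440977  71.48873956] [484.64052264 183.45083344  71.6703187 ] top [493.51597491 116.03272271 551.46004221] [498.20111576 117.14890719 551.44840742] [580.7435542  101.46380905  -0.7416146 ]
w4 depth [486.96125488 182.51807228  71.56230055] floor [546.97044455 190.92659362   0.78894671]
```

```bash
python3 - <<'E'
from h import *
import pickle
i,p,d=pickle.load(open('pics/w4.pkl','rb'))
s=env.state();print([env.state()['eef_pos'].round(1) for _ in range(3)],s['joints'].round(3))
f=R.from_euler('xyz',i['attitude']).apply([0,0,1])
rt=R.from_euler('xyz',s['tcp_rot'])
for u,v in((312,276),(327,276),(313,285),(310,295),(330,295),(305,303)):
    r=ray(i,u,v,1);X=i['origin']+r*d[v,u]/(r@f);print(u,v,d[v,u],X.round(1),rt.inv().apply(X-s['eef_pos']).round(1))
t,tp,td=pickle.load(open('pics/t2.pkl','rb'))
s_,sp,sd=pickle.load(open('pics/s2.pkl','rb'))
cv2.imwrite('pics/x.png',np.hstack([cv2.resize(sp[100:400,230:430,::-1],(400,600)),cv2.resize(tp[200:350,200:300,::-1],(400,600))]))
E
```

```text
[array([487.9, 179.6, 196.3]), array([487.9, 179.6, 196.3]), array([487.9, 179.6, 196.3])] [ 0.226  0.319  1.788 -0.     1.033 -0.191]
312 276 177.81987 [480.3 189.7 243.3] [ 12.3  -2.8 -47. ]
327 276 178.01837 [487.  192.5 243.1] [ 12.2   4.4 -46.8]
313 285 168.69614 [481.  189.6 252.9] [ 11.9  -2.2 -56.6]
310 295 158.40926 [479.9 189.2 263.6] [ 12.   -3.3 -67.3]
330 295 157.3382 [487.6 193.1 264.7] [ 12.5   5.3 -68.3]
305 303 149.68863 [478.  189.1 272.5] [ 12.7  -5.2 -76.2]
```

View pics/x.png

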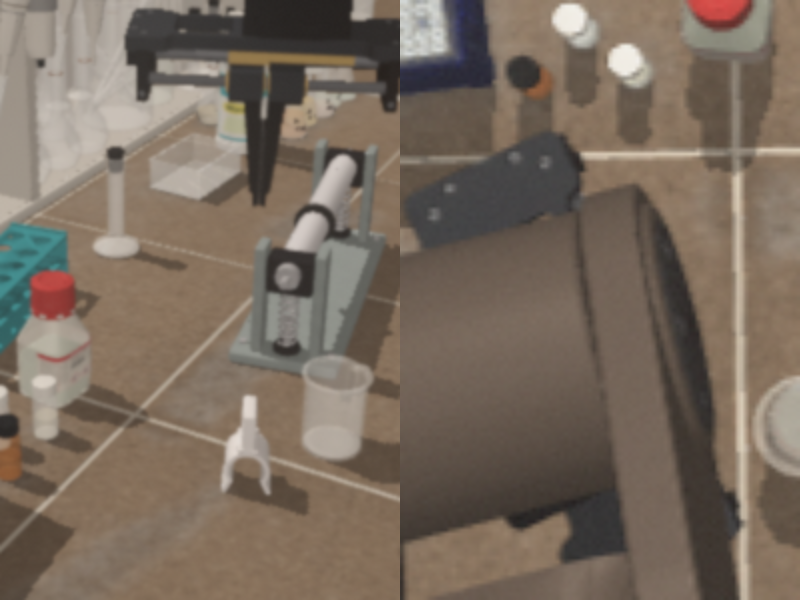

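```bash
python3 - <<'E'
from h import *
import pickle
s,sp,sd=pickle.load(open('pics/s2.pkl','rb'))
f=R.from_euler('xyz',s['attitude']).apply([0,0,1])
for u,v in((358,198),(360,200),(361,195),(362,185),(358,175),(360,165)):
    r=ray(s,u,v);o=s['origin'];print(u,v,'depth pt',(o+r*sd[v,u]/(r@f)).round(1),'at y=180',(o+r*(180-o[1])/r[1]).round(1))
for n in('w1','w2','w3','w4'):
    i,p,d=pickle.load(open(f'pics/{n}.pkl','rb'));print(n,i['origin'])
i,p,d=pickle.load(open('pics/w4.pkl','rb'));print(d[262:282:2,313].round(),d[262:282:2,327].round())
E
```

```text
358 198 depth pt [487.  187.4 246.9] at y=180 [490.2 180.  243.4]
360 200 depth pt [483.6 188.1 244.9] at y=180 [487.1 180.  241.1]
361 195 depth pt [482.3 188.7 252.8] at y=180 [486.  180.  248.8]
362 185 depth pt [480.7 190.8 268.3] at y=180 [485.3 180.  263.6]
358 175 depth pt [486.  193.6 282.5] at y=180 [491.9 180.  276.7]
360 165 depth pt [485.5 189.9 295.3] at y=180 [489.7 180.  291.4]
w1 [565.01415259 184.72758085 441.43104297]
w2 [509.50531132 157.55853452 442.50224982]
w3 [457.68274272 254.90904263 360.59590402]
w4 [455.15067693 254.65997914 408.07124526]
[434. 434. 436. 437. 439. 438. 180. 177. 176. 173.] [434. 436. 433. 434. 435. 439. 181. 178. 176. 173.]
```

```bash
python3 - <<'E'
from h import *
import pickle
for n,us in(('w3',(258,383)),('w1',(222,418))):
    i,p,d=pickle.load(open(f'pics/{n}.pkl','rb'));f=R.from_euler('xyz',i['attitude']).apply([0,0,1])
    print(n,i['origin'])
    for u in us:
        for v in range(268,284,2):
            r=ray(i,u,v,1);print(u,v,d[v,u].round(),(i['origin']+r*d[v,u]/(r@f)).round(1))
s=env.state();print(s['t'],s['eef_pos'],env.camera_info('wrist')['origin'])
E
```

```text
w3 [457.68274272 254.90904263 360.59590402]
258 268 313.0 [455.3 127.1  68.3]
258 270 313.0 [456.  125.7  68.9]
258 272 181.0 [457.1 179.2 191.9]
258 274 181.0 [457.4 178.6 192.8]
258 276 179.0 [457.8 178.5 194.8]
258 278 179.0 [458.2 177.8 195.5]
258 280 177.0 [458.6 177.5 196.9]
258 282 173.0 [458.9 178.5 201.1]
383 268 384.0 [574.5 151.    1.9]
383 270 385.0 [575.7 148.8   1.4]
383 272 181.0 [513.4 204.3 192.5]
383 274 180.0 [513.6 203.6 193.4]
383 276 178.0 [513.2 203.5 196. ]
383 278 175.0 [512.7 203.4 198.8]
383 280 175.0 [513.3 202.5 198.6]
383 282 174.0 [513.4 201.9 199.8]
w1 [565.01415259 184.72758085 441.43104297]
222 268 472.0 [352.7 233.7   1.2]
222 270 474.0 [349.8 232.8   0.8]
222 272 181.0 [481.7 202.8 272.9]
222 274 182.0 [480.6 202.5 272.9]
222 276 180.0 [480.7 201.9 275.1]
222 278 179.0 [480.3 201.5 276.4]
222 280 176.0 [480.6 200.9 279. ]
222 282 174.0 [480.6 200.4 280.9]
418 268 472.0 [452.9  -1.5   1.5]
418 270 473.0 [450.3  -3.    1.1]
418 272 182.0 [520.1 112.3 272.7]
418 274 182.0 [519.1 111.7 272.6]
418 276 181.0 [518.4 111.7 273.7]
418 278 178.0 [518.3 112.4 276.6]
418 280 177.0 [517.7 112.5 277.9]
418 282 175.0 [517.6 113.1 280.6]
5.3167 [487.93243    179.57709768 196.31052787] [454.95632875 254.58623507 406.14516892]
```
Constant: real tip z = reported TCP z + ~40.5-42 (w1: TCP 232 → tip 272.5; w3: 151→192; w4: 201?→243). So the TCP report is ~41 mm too low (tool longer assumed). Body then at real tip +78. So use offset: real fingertip z = reported + 41. Is also lateral offset? Tip front face mid in w3: fingers at (457,179),(513.4,204) mid (485.3,191.7) at front face (tool x +~12 → (-.405*12,.914*12)=(-4.9,11)) → center (490.2,180.7). OK good laterally.

Both the wrist depth (w1, w3, w4) and the scene camera put the real fingertips 41 mm above the reported TCP. That explains the miss: the tips closed at about 86 mm, above the 71 mm tab. I'll apply the offset (real tip z = reported z + 41), descend in stages and watch the force.

```bash

python3 steer.py '{"offsets":[[0,0.006,0.2,0,0.4],[0,0.006,0.5,0,0.4],[0,0.006,0.85,0,0.4],[0,0.006,1.1,0,0.4],[0,0.006,1.3,0,0.4]]}' | sed -n 2,5p
python3 steer.py '{"offsets":[[0,0,0.2,0,0.4],[0,0,0.4,0,0.4],[0,0,0.55,0,0.4],[0,0,0.62,0,0.4],[0,0,0.62,0,0.4]]}' | sed -n 2,5p
python3 steer.py '{"offsets":[[0,0,0,0,0],[0,0,0,0,0],[0,0,0,0,0],[0,0,0,0,0],[0,0,0,0,0]]}'|tail -2
python3 steer.py '{"offsets":[[0,0,0,0,0],[0,0,0,0,0],[0,0,0,0,0]]}'
```

```text
eef_pos: [486.4, 179.2, 62.1]
tcp_rot: [-3.136, -0.001, 1.988]
ft_force: [0.5, 0.4, -0.1]
opening: 0.297
eef_pos: [486.7, 179.3, 1.5]
tcp_rot: [-3.137, -0.001, 1.988]
ft_force: [0.0, -0.7, -0.9]
opening: 0.398
opening: 0.102
grip_force: 1.8
t: 6.82
eef_pos: [488.7, 179.8, 4.5]
tcp_rot: [3.141, 0.0, 1.988]
ft_force: [0.0, -0.8, 5.1]
opening: 0.102
grip_force: 30.0
```

Gripped at 30 N, with the tab 9.7 mm wide. Next I lift and carry the clip over the column.

```bash

python3 steer.py '{"offsets":[[0,0,-0.2,0,0],[0,0,-0.6,0,0],[0,0,-1,0,0],[0,0,-1.4,0,0],[0,0,-1.8,0,0]]}' | sed -n 2,6p
python3 steer.py '{"offsets":[[-0.3,-0.06,0,0.2,0],[-0.65,-0.13,0,0.4,0],[-1,-0.2,0,0.6,0],[-1.35,-0.27,0,0.8,0],[-1.7,-0.35,0,1,0]]}' | sed -n 2,2p
python3 steer.py '{"offsets":[[-0.4,0,0,0.185,0],[-0.8,0,0,0.185,0],[-1.2,0,0,0.185,0],[-1.5,0,0,0.185,0],[-1.7,0,0,0.185,0]]}' | sed -n 2,2p
python3 steer.py '{"offsets":[[0,0,0,0,0],[0,0,0,0,0],[0,0,0,0,0]]}'
python3 snap.py w5 wrist; python3 snap.py s5 scene; python3 -c "from h import *;print(env.state()['eef_pos'])"
```

```text
eef_pos: [487.9, 179.7, 186.0]
tcp_rot: [-3.141, -0.0, 1.988]
ft_force: [1.2, -0.7, -0.3]
opening: 0.102
grip_force: 30.0
eef_pos: [525.4, 8.7, 184.2]
eef_pos: [562.1, -158.9, 183.8]
t: 8.32
eef_pos: [561.6, -155.1, 183.9]
tcp_rot: [-3.141, -0.0, 1.751]
ft_force: [0.0, 0.6, 0.6]
opening: 0.105
grip_force: 30.0
[547.35311249 -74.48161926 393.81166357] 8.3667
[197.55025145 861.71399234 563.97020788] 8.4167
[ 561.72513482 -154.64310521  184.19604922]
```

View pics/w5.png

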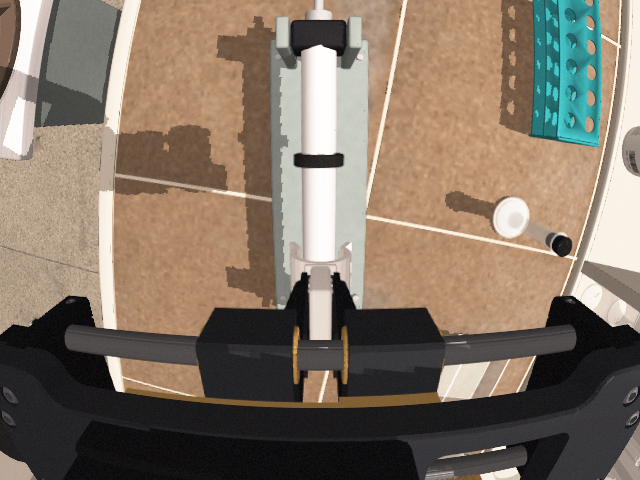

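The w5 view shows the column running vertically at u≈319, the ring at v≈153–167 with its clip-side edge at v≈167, and the clip aligned with the column at (321,270). I'll fit the column and the ring from the depth.

```bash
cat > fit.py <<'E'
from h import *
import pickle,sys
from scipy.optimize import least_squares
def pts(n,u0,u1,v0,v1):
    i,p,d=pickle.load(open(f'pics/{n}.pkl','rb'));f=R.from_euler('xyz',i['attitude']).apply([0,0,1])
    o=[];c=[]
    for v in range(v0,v1):
        for u in range(u0,u1):
            r=ray(i,u,v,1);
            if d[v,u]>0:o.append(i['origin']+r*d[v,u]/(r@f));c.append(p[v,u].mean())
    return np.array(o),np.array(c)
def cyl(P):
    def res(a):
        x0,k,z0,m=a; t=P[:,1]+100
        dx=P[:,0]-(x0+k*t);dz=P[:,2]-(z0+m*t)
        return np.hypot(dx/np.sqrt(1+k*k),dz)-14
    return least_squares(res,[P[:,0].mean(),-.18,95,0],loss='soft_l1').x
E
python3 - <<'E'
from fit import *
P,c=pts('w5',296,344,60,238)
m=(P[:,2]>98)&(P[:,2]<113)&(c>120)
a=cyl(P[m]);print('x0,k,z0,m',a.round(3),m.sum(),'dir deg',np.degrees(np.arctan2(1,a[1])))
r=(P[:,2]>109)&(c<70)&(P[:,1]<-40)&(P[:,1]>-150);Q=P[r];u=np.array([a[1],1,0])/np.hypot(1,a[1])
A=np.array([a[0],-100,a[2]]);s=(Q-A)@u;print('ring pts',r.sum(),np.percentile(s,[2,10,50,90,98]).round(1),Q[:,2].max())
# pixels: ring near edge
i,p,d=pickle.load(open('pics/w5.pkl','rb'));print(p[145:175,319].mean(1).round());
for v in(167,153):print(v,(atz(i,319,v,a[2]+20,True)-A)@u,(atz(i,319,v,a[2]+14,True)-A)@u)
st=env.state();d=st['eef_pos']-A;print('tcp s',d@u,'lateral (+world x)',d[0]-a[1]*d[1],'yaw',st['tcp_rot'])
# posts
E
```

```text
x0,k,z0,m [ 5.50228e+02 -1.80000e-01  9.60310e+01  1.00000e-03] 5638 dir deg 100.21323458101911
ring pts 487 [-3.8 -3.   0.9  4.6  5.1] 117.43472363101387
[254. 253. 253. 253. 253. 254. 253. 253. 246. 175.  47.  40.  38.  43.
  41.  44.  41.  43.  39.  39.  41.  42.  39. 226. 252. 253. 253. 253.
 253. 253.]
167 -3.6384742034130215 -4.270531118128359
153 6.904861899488533 6.50053854643371
tcp s -55.81589341697347 lateral (+world x) 1.6525113359563282 yaw [-3.14141857e+00 -1.45790646e-04  1.75201901e+00]
```

```bash
python3 - <<'E'
from fit import *
P,c=pts('w5',280,362,236,330)
a=[550.228,-.18];u=np.array([a[1],1,0])/np.hypot(1,a[1]);n=np.array([1,-a[1],0])/np.hypot(1,a[1]);A=np.array([a[0],-100,96.])
lat=(P-A)@n;s=(P-A)@u
for lo,hi in((185,195),(195,205),(205,215),(215,225),(240,260)):
    m=(P[:,2]>lo)&(P[:,2]<hi)&(c>110)
    if m.sum()>5:print(lo,m.sum(),'lat',np.percentile(lat[m],[1,50,99]).round(1),'s',np.percentile(s[m],[1,50,99]).round(1))
E
```

```text
185 167 lat [-15.7  12.3  18.6] s [-47.2 -41.7 -40.5]
195 121 lat [-15.1 -10.4  18. ] s [-58.7 -41.8 -40.7]
205 598 lat [-14.7  -6.5  17.6] s [-60.9 -46.3 -40.7]
215 368 lat [-8.5  1.5 11.8] s [-47.5 -41.7 -40.7]
240 1124 lat [-3.2  1.5  6.3] s [-60.  -48.  -40.7]
```

```bash

python3 steer.py '{"offsets":[[0,-0.016,0.15,0,0],[0,-0.016,0.35,0,0],[0,-0.016,0.55,0,0],[0,-0.016,0.64,0,0],[0,-0.016,0.66,0,0]]}' | sed -n 2,4p
python3 steer.py '{"offsets":[[0,0,0.02,0,0],[0,0,0.04,0,0],[0,0,0.06,0,0],[0,0,0.08,0,0],[0,0,0.08,0,0]]}' | sed -n 2,4p
python3 steer.py '{"offsets":[[0,0,0.02,0,0],[0,0,0.04,0,0],[0,0,0.06,0,0],[0,0,0.08,0,0],[0,0,0.08,0,0]]}' | sed -n 2,4p
python3 steer.py '{"offsets":[[0,0,0.02,0,0],[0,0,0.04,0,0],[0,0,0.06,0,0],[0,0,0.08,0,0],[0,0,0.08,0,0]]}' | sed -n 2,4p
python3 -c "
from h import *
s=env.state();A=np.array([550.228,-100,96.]);u=np.array([-.18,1,0])/np.hypot(1,.18);n=np.array([1,.18,0])/np.hypot(1,.18);d=s['eef_pos']-A;print(d@u,d@n,s['eef_pos'],s['moment'],s['opening'])"
```

```text
eef_pos: [559.7, -155.0, 116.8]
tcp_rot: [-3.139, -0.001, 1.752]
ft_force: [-0.9, -0.2, -0.9]
eef_pos: [560.4, -156.1, 110.3]
tcp_rot: [3.141, 0.0, 1.751]
ft_force: [-0.3, 1.2, 0.3]
eef_pos: [560.2, -156.1, 101.6]
tcp_rot: [-3.141, -0.0, 1.751]
ft_force: [0.1, 0.8, -0.1]
eef_pos: [560.4, -156.2, 94.0]
tcp_rot: [3.142, 0.0, 1.751]
ft_force: [-0.5, -0.8, 3.0]
-57.10456772269346 0.06210801508014541 [ 560.40537106 -156.19036065   94.00217644] [-0.07923264 -0.05873171 -0.05067168] 0.10432207394357171
```

```bash

for k in 1 2 3; do :; done
python3 steer.py '{"offsets":[[0,0,0.02,0,0],[0,0,0.04,0,0],[0,0,0.06,0,0],[0,0,0.06,0,0]]}' | sed -n 2,4p
python3 steer.py '{"offsets":[[0,0,0.02,0,0],[0,0,0.04,0,0],[0,0,0.06,0,0],[0,0,0.06,0,0]]}' | sed -n 2,4p
python3 steer.py '{"offsets":[[0,0,0.02,0,0],[0,0,0.04,0,0],[0,0,0.04,0,0]]}' | sed -n 2,4p
python3 steer.py '{"offsets":[[0,0,0.02,0,0],[0,0,0.04,0,0],[0,0,0.04,0,0]]}' | sed -n 2,4p
```

```text
eef_pos: [560.5, -156.3, 88.2]
tcp_rot: [3.141, 0.0, 1.751]
ft_force: [-0.5, -0.1, 5.8]
eef_pos: [560.6, -156.3, 82.4]
tcp_rot: [3.141, 0.001, 1.751]
ft_force: [-1.6, 0.3, 8.0]
eef_pos: [560.7, -156.4, 78.6]
tcp_rot: [3.141, 0.001, 1.751]
ft_force: [-2.4, 0.3, 10.0]
eef_pos: [560.8, -156.4, 74.8]
tcp_rot: [3.14, 0.001, 1.751]
ft_force: [-2.2, -1.0, 9.9]
```

```bash

python3 steer.py '{"offsets":[[0,0,0.02,0,0],[0,0,0.03,0,0],[0,0,0.03,0,0]]}' | sed -n 2,4p
python3 steer.py '{"offsets":[[0,0,0.02,0,0],[0,0,0.03,0,0],[0,0,0.03,0,0]]}' | sed -n 2,4p
python3 steer.py '{"offsets":[[0,0,0.02,0,0],[0,0,0.03,0,0],[0,0,0.03,0,0]]}' | sed -n 2,4p
```

```text
eef_pos: [560.9, -156.5, 72.0]
tcp_rot: [3.14, 0.001, 1.751]
ft_force: [-1.4, -1.2, 10.9]
eef_pos: [560.7, -156.4, 68.7]
tcp_rot: [3.141, 0.001, 1.751]
ft_force: [-1.6, -0.2, 6.4]
eef_pos: [560.4, -156.3, 65.4]
tcp_rot: [3.141, 0.001, 1.751]
ft_force: [-2.5, -1.0, 8.4]
```

The force fell from 10.9 to 6.4 N and then rose again at the cradle's spring rate, so the arms snapped past. I'll press a bit more to seat it.

```bash

python3 steer.py '{"offsets":[[0,0,0.02,0,0],[0,0,0.04,0,0],[0,0,0.06,0,0],[0,0,0.06,0,0]]}' | sed -n 2,4p
python3 steer.py '{"offsets":[[0,0,0.02,0,0],[0,0,0.04,0,0],[0,0,0.05,0,0],[0,0,0.05,0,0]]}' | sed -n 2,4p
python3 steer.py '{"offsets":[[0,0,-0.04,0,0],[0,0,-0.08,0,0],[0,0,-0.12,0,0],[0,0,-0.16,0,0],[0,0,-0.18,0,0]]}' | sed -n 2,4p
python3 steer.py '{"offsets":[[0,0,-0.03,0,0],[0,0,-0.06,0,0],[0,0,-0.06,0,0],[0,0,-0.06,0,0]]}' | sed -n 2,4p
```

```text
eef_pos: [560.4, -156.3, 59.6]
tcp_rot: [3.141, 0.001, 1.751]
ft_force: [-2.5, 0.2, 10.6]
eef_pos: [560.4, -156.3, 54.9]
tcp_rot: [3.141, 0.001, 1.751]
ft_force: [-4.2, -0.5, 13.3]
eef_pos: [560.3, -156.3, 72.5]
tcp_rot: [3.142, 0.0, 1.751]
ft_force: [-1.1, -1.6, 3.2]
eef_pos: [560.4, -156.3, 78.1]
tcp_rot: [3.142, 0.0, 1.751]
ft_force: [-1.6, -2.8, 2.2]
```

It's home: at 2 N the clip origin sits on the resting axis. Now I slide it toward the ring.

Units first: shifts go in units of 100 mm and turns go in units of 0.2 rad. So 2 mm is 0.02, 14 mm is 0.14.

```bash

python3 steer.py '{"offsets":[[0.02,0,0,0,0],[0.05,0,0,0,0],[0.08,0,0,0,0],[0.11,0,0,0,0],[0.14,0,0,0,0]]}' | sed -n 2,4p
python3 steer.py '{"offsets":[[0.03,0,0,0,0],[0.06,0,0,0,0],[0.09,0,0,0,0],[0.12,0,0,0,0],[0.15,0,0,0,0]]}' | sed -n 2,4p
python3 steer.py '{"offsets":[[0.01,0,0,0,0],[0.02,0,0,0,0],[0.03,0,0,0,0],[0.03,0,0,0,0]]}' | sed -n 2,4p
python3 snap.py w6 wrist
python3 - <<'E'
from fit import *
i,p,d=pickle.load(open('pics/w6.pkl','rb'))
cv2.imwrite('pics/w6c.png',cv2.resize(p[130:330,240:400,::-1],(480,600),interpolation=cv2.INTER_CUBIC))
A=np.array([550.228,-100,96.]);u=np.array([-.18,1,0])/np.hypot(1,.18)
P,c=pts('w6',290,352,180,300);s=(P-A)@u
m=(P[:,2]>113.5)&(c<70)&(s>-30)&(s<20);print('ring',m.sum(),np.percentile(s[m],[2,50,98]).round(1))
m=(P[:,2]>130)&(c>110)&(P[:,2]<160);print('tab',m.sum(),np.percentile(s[m],[1,50,99]).round(1),np.percentile(P[m][:,2],[50,99]).round(1))
print((env.state()['eef_pos']-A)@u)
E
```

```text
eef_pos: [557.9, -142.6, 78.0]
tcp_rot: [3.142, 0.001, 1.751]
ft_force: [-0.8, -4.7, 1.9]
eef_pos: [555.2, -127.8, 78.0]
tcp_rot: [3.142, 0.001, 1.751]
ft_force: [-0.7, -4.4, 1.3]
eef_pos: [554.6, -124.7, 78.1]
tcp_rot: [-3.142, 0.0, 1.751]
ft_force: [-1.4, -4.1, 1.4]
[540.2980682  -43.94610006 287.89604095] 14.6333
ring 1226 [-14.3 -12.2   5.2]
tab 530 [-14.2 -10.5  -9.4] [142.3 146.3]
-25.12800318651334
```

View pics/w6c.png

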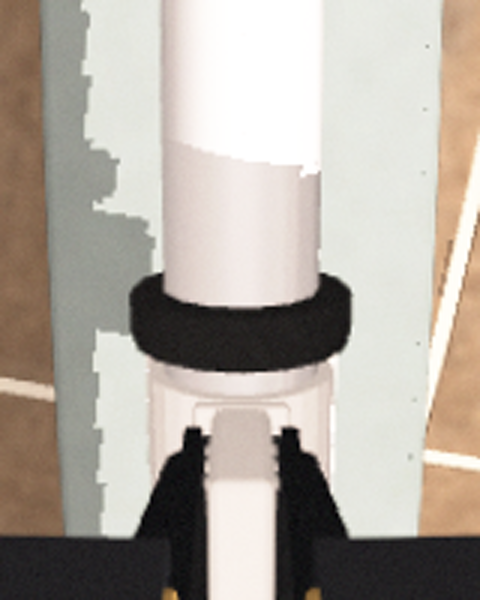

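The crop shows the clip on the column under the fingers at (240,430), and the ring's near edge at about (240,370), with a gap of about 6 mm. I'll go on in small steps and watch for the force to rise.

```bash

python3 steer.py '{"offsets":[[0.01,0,0,0,0],[0.02,0,0,0,0],[0.03,0,0,0,0],[0.04,0,0,0,0],[0.04,0,0,0,0]]}' | sed -n 2,4p
python3 steer.py '{"offsets":[[0.005,0,0,0,0],[0.005,0,0,0,0]]}' | sed -n 2,4p
python3 steer.py '{"offsets":[[0.005,0,0,0,0],[0.005,0,0,0,0]]}' | sed -n 2,4p
```

```text
eef_pos: [553.9, -120.7, 78.1]
tcp_rot: [-3.142, 0.0, 1.751]
ft_force: [-1.7, -3.7, 0.9]
eef_pos: [553.8, -120.3, 78.1]
tcp_rot: [-3.142, 0.0, 1.751]
ft_force: [-1.3, -4.8, 2.2]
eef_pos: [553.7, -119.8, 78.1]
tcp_rot: [-3.142, 0.0, 1.751]
ft_force: [-1.3, -4.5, 2.0]
```

```bash

python3 steer.py '{"offsets":[[0.005,0,0,0,0],[0.005,0,0,0,0]]}' | sed -n 2,4p
python3 steer.py '{"offsets":[[0.005,0,0,0,0],[0.005,0,0,0,0]]}' | sed -n 4,4p
```

```text
eef_pos: [553.7, -119.5, 78.1]
tcp_rot: [3.142, 0.0, 1.751]
ft_force: [-0.9, -5.4, 2.8]
ft_force: [-1.7, -9.4, 1.9]
```

```bash

python3 steer.py '{"offsets":[[0.002,0,0,0,0],[0.002,0,0,0,0]]}' | sed -n 2,4p
```

```text
eef_pos: [553.7, -119.4, 78.2]
tcp_rot: [3.141, 0.001, 1.751]
ft_force: [-1.5, -9.3, 2.4]
```

```bash

python3 steer.py '{"offsets":[[0,0,0,0,0.35],[0,0,0,0,0.35],[0,0,0,0,0.35],[0,0,0,0,0.35],[0,0,0,0,0.35]]}' | sed -n 2,5p
python3 steer.py '{"offsets":[[0,0,-0.05,0,0.35],[0,0,-0.2,0,0.35],[0,0,-0.45,0,0.35],[0,0,-0.8,0,0.35],[0,0,-1.2,0,0.35]]}' | sed -n 2,5p
python3 steer.py '{"offsets":[[-0.2,0,0,0,0.35],[-0.4,0,0,0,0.35],[-0.4,0,0,0,0.35],[-0.4,0,0,0,0.35]]}' | sed -n 2,5p
python3 snap.py w7 wrist;python3 snap.py s7 scene
python3 - <<'E'
from fit import *
i,p,d=pickle.load(open('pics/w7.pkl','rb'));q=cv2.imread('pics/s7.png')
cv2.imwrite('pics/w7c.png',np.hstack([cv2.resize(p[110:260,270:370,::-1],(400,600),interpolation=cv2.INTER_CUBIC),cv2.resize(q[150:300,340:440],(400,600),interpolation=cv2.INTER_CUBIC)]))
A=np.array([550.228,-100,96.]);u=np.array([-.18,1,0])/np.hypot(1,.18)
P,c=pts('w7',290,352,60,260);s=(P-A)@u
m=(P[:,2]>109)&(P[:,2]<120)&(c<70)&(abs(s)<30);print('ring',m.sum(),np.percentile(s[m],[2,50,98]).round(1))
m=(P[:,2]>125)&(c>110)&(P[:,2]<160)&(abs(s)<50);print('tab',m.sum(),np.percentile(s[m],[1,50,99]).round(1),np.percentile(P[m][:,2],[50,99]).round(1))
m=(P[:,2]>98)&(P[:,2]<113)&(c>120)&(s>12);print(cyl(P[m]))
E
```

```text
eef_pos: [553.5, -118.2, 78.0]
tcp_rot: [-3.141, -0.0, 1.751]
ft_force: [-0.1, 1.0, 0.7]
opening: 0.341
eef_pos: [552.7, -118.1, 198.7]
tcp_rot: [-3.139, -0.001, 1.751]
ft_force: [0.0, 0.7, 0.3]
opening: 0.35
eef_pos: [560.5, -158.3, 198.3]
tcp_rot: [3.142, -0.0, 1.749]
ft_force: [-0.3, -0.6, -0.6]
opening: 0.349
[546.29295813 -77.54368957 408.12529705] 17.1
[197.55025145 861.71399234 563.97020788] 17.15
ring 437 [-3.6  0.7  5.3]
tab 633 [-33.8 -18.4  -4.3] [146.2 147.9]
[ 5.50254617e+02 -1.80150749e-01  9.59847941e+01  1.53756724e-03]
```

View pics/w7c.png

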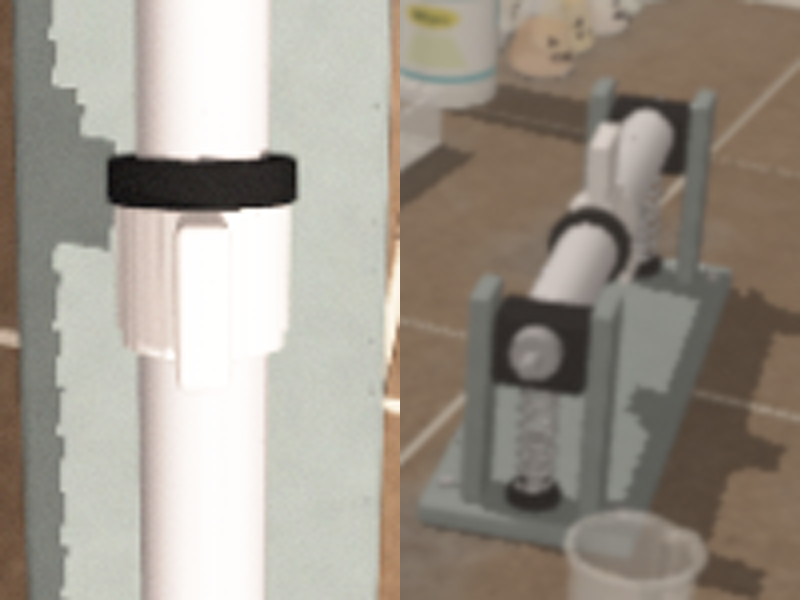

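The clip is home, with its tab up (top at 146 mm, so its origin is on the 96 mm axis). It touches the ring, and the ring has not moved beyond measurement noise. The crop shows clip and ring meeting at (200,207).

```bash
python3 -c "
from cell import env
print(env.job_done())"
```

```text
the job is handed in; nothing more can be done
None
```

The clip is pressed home on the column, butted against the unmoved stop ring with its tab up and released; the first grasp closed on air (true fingertips measured 41 mm above the reported TCP), the second held, and the job was handed in at about 17 s.

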